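Complete the row of spice jars and show the turned one to the date camera

TASK

Four spice jars belong in the wooden tray: lay the jar that was left outside into the empty groove, lid pointing away from the robot like its two correctly laid neighbours, and let go of it there without dropping it. Then take out the one jar that lies the wrong way round and hold it up in front of the date camera, its flat base facing square to the lens, centred on it and about 8 cm away from it. Finish while still holding it there in the air; leave the other jars, the camera and everything else where they are.

Things in the scene. Friction and masses are not known exactly. Their poses are not given: they have to be found in the camera images.
- tray: wooden drawer insert fixed on the table, 132 (x) x 330 (y) x 20 mm, origin at the centre of its underside, +x away from the robot (turned up to 0.2 rad). Four open grooves along x, centred at y = -127.5, -42.5, 42.5, 127.5 mm; their floor is 8 mm above the table, 116 mm long between the 20 mm high end walls; two ribs 6 mm high, 35 mm apart, stop a jar from rolling.
- clip: small blank white label clip, 34 mm wide, on the front (robot-side) wall of the one empty groove, reaching up to 22 mm above the table. Its origin is NOT on the clip but at the middle of that groove's floor (8 mm above the table); axes as the tray's.
- jar_outside: spice jar lying on its side on the table to the right of the tray: round, 43 mm diameter, 96 mm long, 0.11 kg, pale body with printed paper and a dark brown lid (the last 21 mm of its length). Origin at the middle of the jar (on its axis, 48 mm from either end), z axis along the jar towards the lid. All four jars are alike.
- jar_a: spice jar of the same kind, correctly laid in a groove of the tray (lid away from the robot). Origin at the middle of the jar, z axis towards the lid. Which jar lies in which groove varies.
- jar_b: second correctly laid spice jar in the tray, as jar_a.
- jar_turned: spice jar of the same kind lying the wrong way round in a groove of the tray: lid towards the robot, flat base away from it. Origin at the middle of the jar (on its axis), z axis towards the lid.
- lens (a point): centre of the lens front (black ring, 38 mm) of the date camera, a grey box 42 x 62 x 50 mm on a post 342 mm tall with a dark 110 mm foot, left of the tray; lens 0.21 to 0.29 m above the table (varies), the post 72 mm behind it. The camera looks along this frame's -x axis, level to the right or half towards the robot but 0.35 rad (20 degrees) downwards; y is level, z its upward direction.
- garlic: bystander: garlic bulb, 51 mm, near the right front of the tray.
- lime: bystander: lime, 51 x 42 x 41 mm, in front of the tray.
- mushroom: bystander: king oyster mushroom, 110 x 60 x 62 mm, in front of the tray.
- peeler: bystander: peeler, 170 x 25 x 18 mm, at the front of the table.
- small_glass: bystander: small glass, 49 mm diameter, 62 mm high, behind the right end of the tray.
- tape_roll: bystander: roll of tape, 96 mm diameter, 48 mm high, front left.
- jar_turned_base (a point): centre of the flat base of jar_turned, 48 mm from its origin along its -z axis.
- jar_outside_lid (a point): centre of the lid's top on jar_outside, 48 mm from its origin along its z axis.
Mind the look-alikes: they are no part of the job. Leave any orange look-alike of the jar_outside alone.

How it is judged:
By the outcome, as a careful person would: the job done as asked, in the order asked, and still so for the second after the job is handed in, while the arm keeps its last pose, push and grip.
It also fails if it takes over 54 s, if anything falls off the work surface, if the arm or the gripper's body presses on something with over 40 N, if the wrist force passes 120 N, or if a joint passes its speed limit or range.

ROBOT

A 7-joint arm with a two-finger parallel gripper is mounted at the origin on a cart in front of the work surface, level with it; the furniture and walls round the work are solid. World frame = base frame: x ahead of the robot, y to its left, z up, the work surface at z = 0. Lengths are in m, angles in rad, forces in N, time in s.
With the tool pointing down it reaches from about 0.4 to 0.85 m from the base axis. Payload 10.4 kg.
Tool frame: the origin (TCP) lies at the very end of the fingers, on their centre line; the grasp point (between the pads) lies 19 mm behind it; z points along the fingers, y is the direction in which the jaws open and shut (so a half turn about z gives the same grasp; the last joint's range is limited). The gripper opens to 87 mm and grips with 3 to 60 N. Pads are 19 mm wide; open, the fingers measure 117 mm over their backs; the gripper's body (75 mm by 190 mm) begins 51 mm behind the grasp point.
Start: joints at [1.19, 0.332, -0.065, 1.46, 0.022, 1.35, -0.088], TCP at [0.219, -0.585, 0.223] pointing down, gripper open.
Joint ranges: [-2.6, 2.6], [-0.5, 2.12], [-1.47, 1.34], [0.16, 2.42], [-1.27, 4.41], [0.06, 2.06], [-2.6, 2.6]. Speed limits (rad/s): [2.22, 2.22, 2.79, 2.79, 3.14, 3.14, 3.14].

INTERFACE

Orientations are given as a unit quaternion [x, y, z, w].
In Python, from bench import r, eyes, job gives the robot as it stands. The module is installed in compiled form; this text tells all that it offers.
- The arm moves only by the tool play_rows, never from a script. Its argument "motion" is a list of rows, each a list of 7 numbers: the shift along the tool's x, y, z as a fraction of full scale, then the turn, a rotation vector about the tool's x, y, z as a fraction of full scale, then the opening in per cent of the stroke, from 0 (shut) to 100 (fully open). A call has 1 to 5 rows; each row is the pose to reach, as a shift and turn from the pose commanded when the call began, along the tool's axes at that moment; what a row does not reach only later rows make up. Full scale, the value 1, is 0.2 m for a shift and 90 degrees for a turn. A row lasts 1/8 s, in which the tool goes at most 62.5 mm and 10.7 degrees, less where a joint would pass 70% of its speed; a pose out of reach is approached as far as the arm can. A call with a number of a shift or a turn outside -1 to 1 is refused whole. A call with a gripper value outside its range is refused whole. The fingers move at their own pace and stop on an object; "squeeze" is the grip in N (left out, the last holds). Time passes only in rows, so rows that repeat a pose let the fingers close. It gives the time, the measured TCP pose, the force and the opening at its end, in the units of the state.
- r.read_state(): the state, without advancing time (a new reading comes with each control period).
- eyes.camera(name): name is "side" or "top" or "wrist"; returns a dict with "image" (384x512x3 uint8, red, green, blue), "mtx" (3x3 intrinsics, pixels), "dist" ([k1, k2, p1, p2, k3] as OpenCV has them; the pictures are not rectified), "R" (3x3) and "t" (3): a world point X has camera coordinates R X + t. Camera axes: x right, y down, z forward; pixel columns grow to the right and rows downward; lengths in m; the calibration is good to about 2 mm. A picture is of the moment at which its call begins. There is no depth.
- job.close_job(): hands the job in, once; it reports no verdict.
Trained networks look in a picture, given as the dict that the camera call returned (one of the last four; its "shot" number tells which), for a name from the list of things; names that differ only in an ending like _2 or _b are one class to them, and where a whole thing is asked for, a point or a joint stands for the part that bears it (a point fixed in the world has none). Each returns a list of dicts, best first, with "p" (0 to 1); they miss things now and then, are a little off and sometimes report something else, mostly with a low value. They report only what shows in the picture. A call takes as long as a camera call. They do not tell look-alikes from the thing itself.
- eyes.regions_of(picture, label): "region" (384x512 bool, what is visible of it) and "xy" ([column, row] in pixels, amid what is visible of it).
- eyes.landmark_of(picture, label): "xy" ([column, row] in pixels: a listed point, or the origin of a listed thing).
The state is a dict: "time": time; "joint_positions": joint angles; "joint_vel": joint speeds; "joint_torque": joint torques, N m; "ee_pos": TCP position; "eef_rot": TCP orientation; "ft_force": force on the tool from outside, world axes, zero at the start; "torque": the same for the moment, N m; "width": finger opening in m.
Only numpy, scipy, OpenCV 4.12 (cv2) and the standard library are available. Lean on these libraries where they do the work, as an engineer would, in place of code of your own. Each camera call takes 0.05 s, during which the arm holds its last target. There are 200 camera calls.

## Working session

There is one attempt and no reset: what is moved stays moved. The work goes in short steps, Python scripts to look and compute and a tool call to move; the robot and the scene stay as the last step left them, time stands still between calls to the robot, and variables do not carry over. Pictures are saved under pics/ and viewed, about 8 in all and at most 12, crops included, and the job is handed in when it is done.

Besides the shell and the picture viewer there is one more tool, called after "Emit:" as name(argument=value, ...) on one line, values as JSON. play_rows: Moves the arm, as the interface text tells. Shift numbers are shares of 0.2 m and turn numbers shares of 90 degrees, none past 1 either way. Its arguments: {"type":"object","properties":{"motion":{"type":"array","items":{"type":"array","items":{"type":"number"}}},"squeeze":{"type":"number"}},"required":["motion"]}

```bash
mkdir -p pics; cat > h.py <<'E'
import numpy as np, cv2
from bench import r, eyes, job
from scipy.spatial.transform import Rotation as Ro
def ray(c,uv):
    p=cv2.undistortPoints(np.array([[uv]],float),c['mtx'],np.array(c['dist'],float))[0,0]
    R=np.array(c['R']);t=np.array(c['t'])
    return -R.T@t, R.T@np.array([p[0],p[1],1.])
def onz(c,uv,z):
    o,d=ray(c,uv); return o+d*(z-o[2])/d[2]
def proj(c,X):
    return cv2.projectPoints(np.array(X,float).reshape(-1,3),cv2.Rodrigues(np.array(c['R']))[0],np.array(c['t'],float),c['mtx'],np.array(c['dist'],float))[0][:,0]
def tri(*prs):
    A=np.zeros((3,3));b=np.zeros(3)
    for c,uv in prs:
        o,d=ray(c,uv);d/=np.linalg.norm(d);M=np.eye(3)-np.outer(d,d);A+=M;b+=M@o
    return np.linalg.solve(A,b)
def save(c,n): cv2.imwrite('pics/'+n,c['image'][...,::-1])
E
python3 - <<'E'
from h import *
np.set_printoptions(precision=3,suppress=True)
s=r.read_state();print({k:np.round(v,3) for k,v in s.items()})
t=eyes.camera('top');d=eyes.camera('side')
cv2.imwrite('pics/a.png',np.vstack([t['image'],d['image']])[...,::-1][:, :]); save(t,'top0.png');save(d,'side0.png')
for n,c in(('top',t),('side',d)):
    print(n,'cam at',-np.array(c['R']).T@c['t'])
    for l in['tray','clip','jar_outside','jar_turned','lens','jar_turned_base','jar_outside_lid','garlic','small_glass']:
        for q in eyes.landmark_of(c,l)[:5]:
            print(l,np.round(q['xy'],1),round(q['p'],2),onz(c,q['xy'],.0215 if l!='lens' else .25))
E
```

```text
{'time': np.float64(0.0), 'joint_positions': array([ 1.19 ,  0.333, -0.065,  1.461,  0.022,  1.35 , -0.088]), 'joint_vel': array([-0.   ,  0.   , -0.001,  0.   ,  0.   , -0.001,  0.003]), 'joint_torque': array([ -0.001, -62.325,   0.024, -38.989,  -0.061,   0.04 ,   0.   ]), 'ee_pos': array([ 0.219, -0.585,  0.222]), 'eef_rot': array([ 0.984,  0.178, -0.   , -0.001]), 'ft_force': array([ 0.187,  0.262, -0.056]), 'torque': array([ 0.017, -0.022,  0.013]), 'width': np.float64(0.087)}
top cam at [ 0.475 -0.043  1.605]
tray [245.9 197.9] 0.67 [ 0.584 -0.007  0.022]
tray [150.9 253.6] 0.33 [0.397 0.307 0.022]
jar_outside [353.8 226. ] 0.86 [ 0.493 -0.366  0.022]
jar_outside [321.3 203.3] 0.77 [ 0.568 -0.259  0.022]
jar_outside [372.4 186.3] 0.76 [ 0.626 -0.429  0.022]
jar_outside [208.  191.5] 0.65 [0.605 0.12  0.022]
jar_outside [229.9 181.4] 0.52 [0.64  0.047 0.022]
jar_turned [229.1 194.9] 0.57 [0.594 0.049 0.022]
lens [120.7 210.2] 0.78 [0.532 0.345 0.25 ]
lens [244.1 196.9] 0.25 [ 0.572 -0.007  0.25 ]
jar_outside_lid [313.1 200.5] 0.76 [ 0.577 -0.231  0.022]
jar_outside_lid [360.2 21
[... 205 characters left out ...]
 -1.162  0.769]
tray [273.2 222.2] 0.56 [ 0.59  -0.027  0.021]
jar_outside [230.7 288.8] 0.95 [ 0.475 -0.374  0.021]
jar_outside [265.8 265.7] 0.73 [ 0.571 -0.27   0.021]
jar_outside [283.3 303.7] 0.7 [ 0.624 -0.425  0.021]
jar_turned [271.9 211.3] 0.69 [0.583 0.048 0.021]
jar_turned [202.1 275.8] 0.3 [ 0.384 -0.324  0.021]
lens [264.5 133.6] 0.69 [0.547 0.279 0.25 ]
jar_turned_base [285.1 216.2] 0.78 [0.633 0.015 0.021]
jar_outside_lid [286.  318.4] 0.97 [ 0.631 -0.475  0.021]
jar_outside_lid [268.4 259.2] 0.89 [ 0.578 -0.238  0.021]
jar_outside_lid [253.1 294.4] 0.7 [ 0.54  -0.393  0.021]
garlic [203.3 274.2] 0.64 [ 0.386 -0.316  0.021]
small_glass [204.3 273.3] 0.59 [ 0.389 -0.312  0.021]
```

```bash
python3 - <<'E'
import cv2
t=cv2.imread('pics/top0.png');d=cv2.imread('pics/side0.png')
cv2.imwrite('pics/topc.png',cv2.resize(t[120:300,95:405],(800,465),interpolation=cv2.INTER_CUBIC))
cv2.imwrite('pics/sidec.png',cv2.resize(d[90:340,150:400],(600,600),interpolation=cv2.INTER_CUBIC))
E
```

```text
(no output)
```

View pics/topc.png

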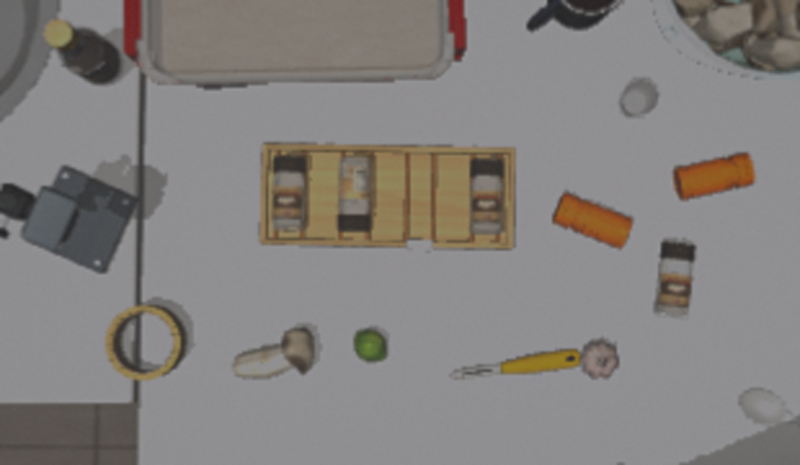

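View pics/sidec.png

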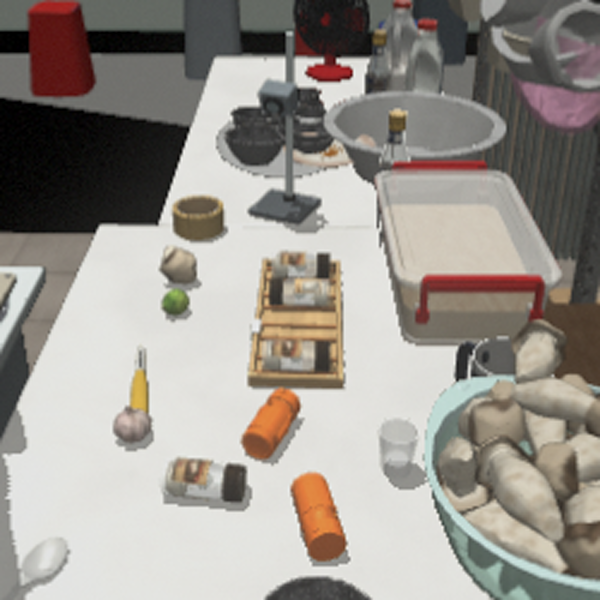

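Top picture: the outside jar is at crop (675,278) with its lid up, meaning +x. The empty groove, with the clip at (419,245), is third from the left. The turned jar is second from the left, at (355,195). The camera stands at the left (75,215), and the orange jars are decoys. The side view agrees.

```bash
python3 - <<'E'
from h import *
np.set_printoptions(precision=4,suppress=True)
t=eyes.camera('top');d=eyes.camera('side')
f=lambda u,v:(95+u*.3875-.3,120+v*.3871-.3)
for n,uv,z in[('FL',(262,143),.02),('FR',(515,149),.02),('NR',(513,248),.02),('NL',(261,243),.02),('jbase',(672,314),.0215),('jlid',(678,241),.0215)]: print(n,onz(t,f(*uv),z))
for c in(t,d):
  for q in eyes.regions_of(c,'jar_outside')[:6]:
    m=q['region'].astype(np.uint8);ys,xs=np.nonzero(m);print(q['p'],len(xs),cv2.minAreaRect(np.c_[xs,ys].astype(np.float32)),onz(c,q['xy'],.0215))
lt=[q for q in eyes.landmark_of(t,'lens')][0];ls=eyes.landmark_of(d,'lens')
print('lens tri',lt['xy'],[(q['xy'],q['p'],tri((t,lt['xy']),(d,q['xy']))) for q in ls])
print('clip',[(q['xy'],q['p'],onz(d,q['xy'],.008)) for q in eyes.landmark_of(d,'clip')],[(q['xy'],q['p'],onz(t,q['xy'],.008)) for q in eyes.landmark_of(t,'clip')])
s=r.read_state();print(s['time'],Ro.from_quat(s['eef_rot']).as_matrix())
E
```

```text
FL [0.6605 0.1603 0.02  ]
FR [ 0.6544 -0.1686  0.02  ]
NR [ 0.5259 -0.1661  0.02  ]
NL [0.5305 0.1599 0.02  ]
jbase [ 0.4425 -0.3698  0.0215]
jlid [ 0.5362 -0.3783  0.0215]
0.89 392 ((371.1153869628906, 188.07691955566406), (13.139781951904297, 31.18246841430664), 78.69007110595703) [ 0.6228 -0.4259  0.0215]
0.69 353 ((355.8963317871094, 228.4329376220703), (13.141351699829102, 27.828746795654297), 6.340191841125488) [ 0.488  -0.3682  0.0215]
0.64 370 ((324.1656799316406, 205.09764099121094), (29.31773567199707, 13.108672142028809), 22.380136489868164) [ 0.5682 -0.2629  0.0215]
0.79 400 ((262.38458251953125, 265.9230651855469), (14.42220401763916, 30.50851058959961), 33.690067291259766) [ 0.5673 -0.2605  0.0215]
0.77 588 ((282.1500244140625, 304.4500427246094), (37.631103515625, 17.07630157470703), 71.56504821777344) [ 0.6232 -0.4213  0.0215]
0.61 601 ((233.9207000732422, 289.45172119140625), (36.124786376953125, 17.35650634765625), 4.763641834259033) [ 0.4874 -0.3767  0.0215]
lens tri [123.0, 208.7] []
clip [([228.1, 185.7], 0.22, array([0.386 , 0.2773, 0.008 ]))] []
1.4 [[ 0.9367  0.3502  0.    ]
 [ 0.3502 -0.9367 -0.0001]
 [-0.      0.0001 -1.    ]]
```

Emit:
play_rows(motion=[[1,-0.32,0.12,0,0,0,100],[1,-0.32,0.12,0,0,0,100],[1,-0.32,0.12,0,0,0,100],[1,-0.32,0.12,0,0,0,100]])

```text
time: 1.9
ee_pos: [0.3875, -0.4518, 0.1983]
eef_rot: [0.984, 0.181, 0.001, -0.001]
ft_force: [0.7, -1.2, -0.3]
width: 0.0872
```

Emit:
play_rows(motion=[[0.63,-0.2,0.12,0,0,0.285,100],[0.63,-0.2,0.12,0,0,0.285,100],[0.63,-0.2,0.12,0,0,0.285,100],[0.63,-0.2,0.12,0,0,0.285,100]])

```text
time: 2.4
ee_pos: [0.4889, -0.3724, 0.1742]
eef_rot: [0.999, -0.043, -0.0, -0.0]
ft_force: [-0.8, -0.3, -0.3]
width: 0.0873
```

```bash
python3 - <<'E'
from h import *
np.set_printoptions(precision=4,suppress=True)
s=r.read_state();print(s['time'],s['ee_pos'],Ro.from_quat(s['eef_rot']).as_matrix(),s['joint_positions'])
c=eyes.camera('wrist')
for l in('jar_outside','jar_outside_lid'):
  for q in eyes.landmark_of(c,l):print(l,q['xy'],q['p'],onz(c,q['xy'],.0215))
im=c['image'][...,::-1].copy()
for x in np.linspace(.44,.536,5):
  for p in proj(c,[[x,-.3732-.09*(x-.488),.0215]]): cv2.circle(im,tuple(int(v) for v in p),2,(255,0,0),-1)
cv2.imwrite('pics/w1.png',im)
E
```

```text
2.4 [ 0.4889 -0.3724  0.1742] [[ 0.9963 -0.0861 -0.0002]
 [-0.0861 -0.9963  0.0006]
 [-0.0003 -0.0006 -1.    ]] [ 0.7273  0.3463 -0.1887  1.5475  0.0666  1.2547 -1.1283]
jar_outside [298.2, 59.2] 0.91 [ 0.6192 -0.4244  0.0215]
jar_outside [261.5, 179.3] 0.67 [ 0.491  -0.3738  0.0215]
jar_outside [164.5, 125.1] 0.66 [ 0.5635 -0.2693  0.0215]
jar_outside_lid [264.0, 143.5] 0.9 [ 0.5327 -0.3803  0.0215]
jar_outside_lid [342.7, 44.4] 0.7 [ 0.6303 -0.4727  0.0215]
jar_outside_lid [119.0, 115.2] 0.63 [ 0.5794 -0.219   0.0215]
```

View pics/w1.png

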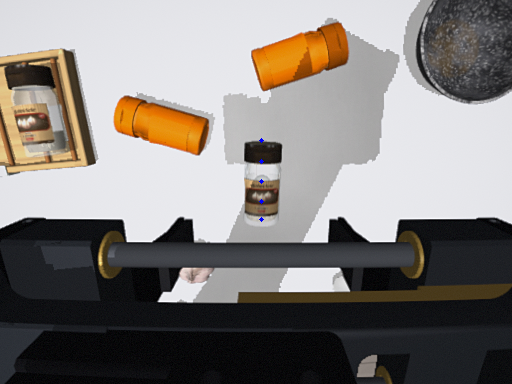

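The wrist view shows the jar centred between the jaws at (262,183), lid away. My projected axis fits it to a few mm, so I'll descend and grip.

Emit:
play_rows(motion=[[-0.01,0,0.3,0,0,0,100],[-0.01,0,0.6,0,0,0,100],[-0.01,0,0.75,0,0,0,100],[-0.01,0,0.82,0,0,0,100],[-0.01,0,0.82,0,0,0,100]], squeeze=20)

```text
time: 3.18
ee_pos: [0.4853, -0.3745, 0.0107]
eef_rot: [0.999, -0.045, -0.0, 0.0]
ft_force: [-0.3, -0.1, 0.2]
width: 0.087
```

Emit:
play_rows(motion=[[0,0,0,0,0,0,30],[0,0,0,0,0,0,20],[0,0,0,0,0,0,20],[0,0,0,0,0,0,20],[0,0,0,0,0,0,20]])

```text
time: 3.8
ee_pos: [0.4859, -0.3737, 0.0106]
eef_rot: [0.999, -0.045, 0.0, 0.0]
ft_force: [-0.1, 0.3, 0.6]
width: 0.0452
```

Emit:
play_rows(motion=[[0,0,0,0,0,0,20],[0,0,0,0,0,0,20],[0,0,-0.25,0,0,0,20],[0,0,-0.5,0,0,0,20],[0,0,-0.7,0,0,0,20]])

```text
time: 4.42
ee_pos: [0.486, -0.3738, 0.1526]
eef_rot: [0.999, -0.045, 0.0, 0.0]
ft_force: [0.3, 0.3, -0.4]
width: 0.0415
```

Emit:
play_rows(motion=[[0.19,-0.25,0,0,0,0,20],[0.38,-0.5,0,0,0,0,20],[0.38,-0.75,0,0,0,0,20],[0.38,-1,0,0,0,0,20],[0.38,-1,0,0,0,0,20]])

```text
time: 5.05
ee_pos: [0.5804, -0.1756, 0.1505]
eef_rot: [0.999, -0.041, 0.0, -0.001]
ft_force: [-0.5, -0.2, -0.7]
width: 0.0416
```

```bash
python3 - <<'E'
from h import *
np.set_printoptions(precision=4,suppress=True)
s=r.read_state();R=Ro.from_quat(s['eef_rot']).as_matrix();print(s['time'],s['ee_pos'],s['width'],s['ft_force'],R)
tgt=np.array([.592,-.046,s['ee_pos'][2]]);print((R.T@(tgt-s['ee_pos']))/.2)
print('yaw',np.arctan2(R[1,0],R[0,0]))
c=eyes.camera('wrist');save(c,'w2.png')
for l in ('tray','clip'):
  for q in eyes.landmark_of(c,l):print(l,q['xy'],q['p'],onz(c,q['xy'],.008))
E
```

```text
5.05 [ 0.5804 -0.1756  0.1505] 0.04156142426751803 [-0.5164 -0.2461 -0.6874] [[ 0.9966 -0.0824  0.0003]
 [-0.0824 -0.9966  0.0022]
 [ 0.0001 -0.0022 -1.    ]]
[ 0.0044 -0.6508  0.0014]
yaw -0.08250327583045855
tray [116.0, 182.2] 0.8 [ 0.5956 -0.007   0.008 ]
tray [262.2, 165.8] 0.2 [ 0.6004 -0.179   0.008 ]
```

View pics/w2.png

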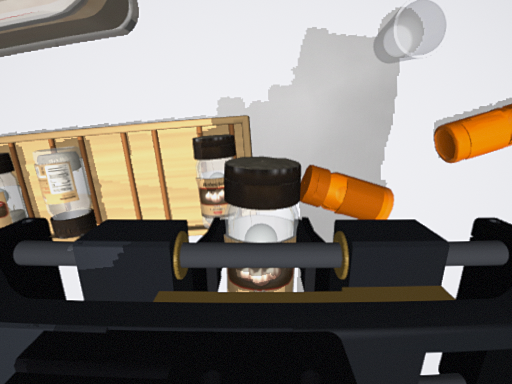

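The jar is held, lid forward. The tray's far right corner is at (249,116) and the empty groove lies to the left at (145,170). I'll move over the groove.

Emit:
play_rows(motion=[[0.01,-0.3,0,0,0,-0.042,20],[0.01,-0.5,0,0,0,-0.042,20],[0.01,-0.65,0,0,0,-0.042,20],[0.01,-0.65,0,0,0,-0.042,20]])

```text
time: 5.7
ee_pos: [0.5933, -0.0504, 0.1505]
eef_rot: [1.0, -0.011, 0.0, -0.0]
ft_force: [0.4, 1.1, -2.1]
width: 0.0418
```

```bash
python3 - <<'E'
from h import *
np.set_printoptions(precision=4,suppress=True)
s=r.read_state();R=Ro.from_quat(s['eef_rot']).as_matrix();print(s['time'],s['ee_pos'],s['width'],s['ft_force'],R)
c=eyes.camera('wrist')
for l in ('tray','clip','jar_turned','jar_outside','jar_outside_lid','lens'):
  for q in eyes.landmark_of(c,l):print(l,np.round(q['xy']),q['p'],onz(c,q['xy'],.008 if l in('tray','clip') else .0295))
im=c['image'][...,::-1].copy()
y=-.016;A=np.array([[np.cos(y),-np.sin(y)],[np.sin(y),np.cos(y)]])
for a in(-66,66):
  for b in(-165,-85,0,85,165):
    p=proj(c,[*(A@[a/1e3,b/1e3]+[.5928,-.0036]),.02])[0]; cv2.circle(im,tuple(int(v) for v in p),2,(255,0,0),-1)
# jar end circle (lid top) predicted
p0=s['ee_pos']-R[:,2]*.0075*0+[0,0,.011]
for a in np.linspace(0,6.28,24):
    p=proj(c,p0+R[:,0]*.048+.0215*(np.cos(a)*R[:,1]+np.sin(a)*R[:,2]))[0];cv2.circle(im,tuple(int(v) for v in p),1,(0,255,0),-1)
cv2.imwrite('pics/w3.png',cv2.resize(im[60:310],(800,391)))
E
```

```text
5.7 [ 0.5933 -0.0504  0.1505] 0.04182219113052003 [ 0.4404  1.0966 -2.1294] [[ 0.9998 -0.0218  0.0001]
 [-0.0218 -0.9998  0.0008]
 [ 0.0001 -0.0008 -1.    ]]
tray [220. 183.] 0.93 [ 0.5941 -0.0039  0.008 ]
jar_turned [177. 188.] 0.78 [0.5947 0.0399 0.0295]
jar_outside [448. 209.] 0.86 [ 0.5641 -0.2612  0.0295]
jar_outside [260. 236.] 0.85 [ 0.5367 -0.0488  0.0295]
jar_outside_lid [410. 191.] 0.81 [ 0.5856 -0.2142  0.0295]
jar_outside_lid [265. 160.] 0.61 [ 0.6229 -0.0559  0.0295]
jar_outside_lid [173. 140.] 0.25 [0.6463 0.0392 0.0295]
```

View pics/w3.png

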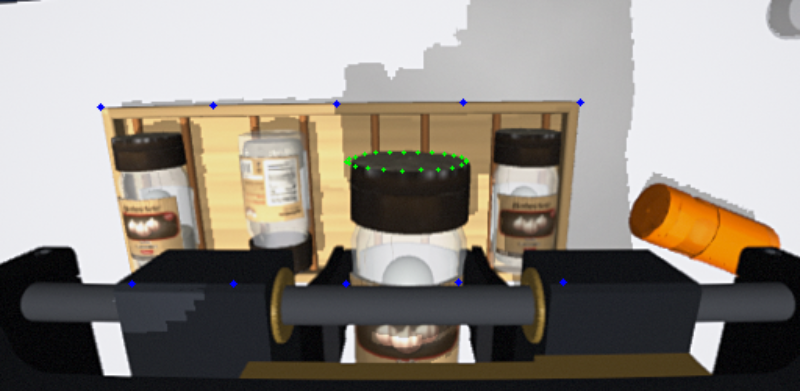

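The tray overlay fits within 2–3 mm, and the held jar's lid circle matches exactly. I'll shift 5 mm and descend.

Emit:
play_rows(motion=[[0,-0.025,0.2,0,0,-0.004,20],[0,-0.025,0.4,0,0,-0.004,20],[0,-0.025,0.52,0,0,-0.004,20],[0,-0.025,0.57,0,0,-0.004,20],[0,-0.025,0.57,0,0,-0.004,20]])

```text
time: 6.68
ee_pos: [0.5933, -0.0473, 0.0366]
eef_rot: [1.0, -0.009, -0.0, 0.0]
ft_force: [-0.1, -0.1, -0.8]
width: 0.0415
```

Emit:
play_rows(motion=[[0,0,0.04,0,0,0,20],[0,0,0.065,0,0,0,20],[0,0,0.08,0,0,0,20],[0,0,0.08,0,0,0,20]])

```text
time: 7.18
ee_pos: [0.5932, -0.047, 0.0204]
eef_rot: [1.0, -0.009, -0.0, 0.0]
ft_force: [0.3, -0.9, -0.5]
width: 0.0416
```

```bash
python3 - <<'E'
from h import *
np.set_printoptions(precision=4,suppress=True)
s=r.read_state();print(s['time'],s['ee_pos'],s['width'],s['ft_force'])
c=eyes.camera('wrist');d=eyes.camera('side')
cv2.imwrite('pics/w4.png',np.hstack([cv2.resize(c['image'][90:300,120:400],(480,360)),cv2.resize(d['image'][180:260,230:310],(320,360))])[...,::-1])
E
```

```text
7.175 [ 0.5932 -0.047   0.0204] 0.04155857343284077 [ 0.3046 -0.9324 -0.5381]
```

View pics/w4.png

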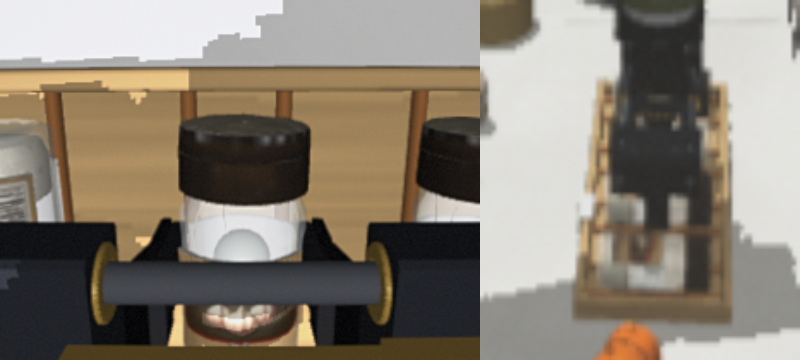

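The jar sits about 2.5 mm to the right of the midpoint between the ribs (lid 245 against 237). I'll correct that, lower onto the floor and release.

Emit:
play_rows(motion=[[0,-0.0125,0,0,0,0,20],[0,-0.0125,0.006,0,0,0,20],[0,-0.0125,0.01,0,0,0,20],[0,-0.0125,0.01,0,0,0,20]])

```text
time: 7.78
ee_pos: [0.5936, -0.0445, 0.019]
eef_rot: [1.0, -0.009, 0.0, 0.0]
ft_force: [-1.2, -0.2, 3.6]
width: 0.0416
```

Emit:
play_rows(motion=[[0,0,0,0,0,0,55],[0,0,0,0,0,0,66],[0,0,0,0,0,0,70],[0,0,0,0,0,0,70],[0,0,-0.1,0,0,0,70]])

```text
time: 8.4
ee_pos: [0.5922, -0.0445, 0.038]
eef_rot: [1.0, -0.009, -0.001, -0.0]
ft_force: [0.4, -0.2, 0.4]
width: 0.0608
```

Emit:
play_rows(motion=[[0,0,-0.2,0,0,0,70],[0,0,-0.45,0,0,0,100],[0,0,-0.7,0,0,0,100],[-0.2,0,-0.7,0,0,0,100],[-0.2,0,-0.7,0,0,0,100]])

```text
time: 9.02
ee_pos: [0.552, -0.0438, 0.1807]
eef_rot: [1.0, -0.009, 0.001, 0.001]
ft_force: [1.4, 0.4, -0.1]
width: 0.0858
```

```bash
python3 - <<'E'
from h import *
np.set_printoptions(precision=4,suppress=True)
s=r.read_state();R=Ro.from_quat(s['eef_rot']).as_matrix();print(s['time'],s['ee_pos'],s['width'],s['ft_force'],R)
c=eyes.camera('wrist')
for l in ('jar_turned','jar_turned_base','jar_outside','jar_outside_lid','tray'):
  for q in eyes.landmark_of(c,l):print(l,np.round(q['xy']),q['p'],onz(c,q['xy'],.008 if l in('tray','clip') else .0295))
im=c['image'][...,::-1].copy()
for X in [[.5934,.0395,.0295],[.6414,.0385,.0295],[.5454,.0395,.0295]]:
    cv2.circle(im,tuple(int(v) for v in proj(c,X)[0]),2,(255,0,0),-1)
cv2.imwrite('pics/w5.png',im)
E
```

```text
9.025 [ 0.552  -0.0438  0.1807] 0.0858494988155187 [ 1.4399  0.4186 -0.1129] [[ 0.9998 -0.0175  0.0016]
 [-0.0175 -0.9998 -0.0012]
 [ 0.0016  0.0011 -1.    ]]
jar_turned [187. 150.] 0.63 [0.5912 0.0403 0.0295]
jar_turned_base [183. 101.] 0.67 [0.6452 0.0405 0.0295]
jar_outside [446. 167.] 0.85 [ 0.566  -0.2668  0.0295]
jar_outside [261. 144.] 0.57 [ 0.5963 -0.0457  0.0295]
jar_outside_lid [406. 155.] 0.73 [ 0.5809 -0.2151  0.0295]
jar_outside_lid [264. 104.] 0.7 [ 0.6402 -0.0496  0.0295]
jar_outside_lid [227. 146.] 0.47 [ 0.5941 -0.0069  0.0295]
tray [225. 144.] 0.71 [ 0.5953 -0.0011  0.008 ]
```

View pics/w5.png

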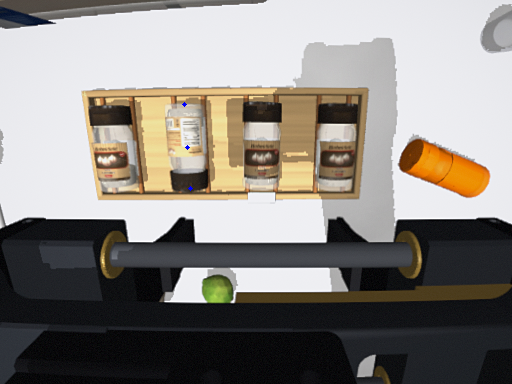

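Placement is good: the third jar lies between the ribs with its lid away. The turned jar is at (187,148), matching my estimate. Next I'll go over it.

Emit:
play_rows(motion=[[0.19,-0.25,0,0,0,0,78],[0.19,-0.42,0.15,0,0,0,78],[0.19,-0.42,0.4,0,0,0,78],[0.19,-0.42,0.5,0,0,0,78],[0.19,-0.42,0.5,0,0,0,78]])

```text
time: 9.95
ee_pos: [0.5923, 0.0388, 0.0776]
eef_rot: [1.0, -0.009, -0.001, 0.0]
ft_force: [0.5, 0.8, 0.2]
width: 0.0683
```

```bash
python3 - <<'E'
from h import *
np.set_printoptions(precision=4,suppress=True)
s=r.read_state();R=Ro.from_quat(s['eef_rot']).as_matrix();print(s['time'],s['ee_pos'],s['width'],R)
c=eyes.camera('wrist')
for l in ('jar_turned','jar_turned_base'):
  for q in eyes.landmark_of(c,l):print(l,np.round(q['xy']),q['p'],onz(c,q['xy'],.0295))
  for q in eyes.regions_of(c,l):
    m=q['region'];ys,xs=np.nonzero(m);print(q['p'],[(xs[ys==y].min(),xs[ys==y].max(),np.round([onz(c,(xs[ys==y].min(),y),.0295)[1],onz(c,(xs[ys==y].max(),y),.0295)[1]],4)) for y in range(ys.min()+8,ys.max(),12)])
E
```

```text
9.95 [0.5923 0.0388 0.0776] 0.06831798761718247 [[ 0.9998 -0.0185 -0.0024]
 [-0.0185 -0.9998 -0.0003]
 [-0.0024  0.0003 -1.    ]]
jar_turned [258. 209.] 0.67 [0.5928 0.0403 0.0295]Traceback (most recent call last):
  File "<stdin>", line 8, in <module>
    return umr_minimum(a, axis, None, out, keepdims, initial, where)
ValueError: zero-size array to reduction operation minimum which has no identity
```

Centred within 1.5 mm. I'll descend 59 mm to 0.0185 and close.

Emit:
play_rows(motion=[[0,-0.006,0.15,0,0,0,78],[0,-0.006,0.25,0,0,0,78],[0,-0.006,0.295,0,0,0,78],[0,-0.006,0.295,0,0,0,50],[0,-0.006,0.295,0,0,0,20]], squeeze=25)

```text
time: 10.72
ee_pos: [0.5935, 0.0408, 0.0204]
eef_rot: [1.0, -0.009, 0.001, -0.0]
ft_force: [0.5, 0.3, -0.2]
width: 0.0552
```

Emit:
play_rows(motion=[[0,0,0,0,0,0,20],[0,0,0,0,0,0,20],[0,0,0,0,0,0,20],[0,0,0,0,0,0,20]])

```text
time: 11.22
ee_pos: [0.5932, 0.0406, 0.0202]
eef_rot: [1.0, -0.009, 0.0, 0.0]
ft_force: [-1.8, -0.5, 5.8]
width: 0.0414
```

Emit:
play_rows(motion=[[0,0,-0.15,0,0,0,20],[0,0,-0.4,0,0,0,20],[0,0,-0.7,0,0,0,20],[0,0,-1,0,0,0,20],[0,0,-1,0,0,0,20]])

```text
time: 11.85
ee_pos: [0.5951, 0.0413, 0.2247]
eef_rot: [1.0, -0.009, 0.004, -0.0]
ft_force: [0.2, -0.3, -1.7]
width: 0.0416
```

Emit:
play_rows(motion=[[0,0.1,0,0,0,-0.12,20],[0,0.2,0,0,0,-0.24,20],[0,0.3,0,0,0,-0.36,20],[0,0.3,0,0,0,-0.48,20],[0,0.3,0,0,0,-0.6,20]])

```text
time: 12.48
ee_pos: [0.5911, -0.0196, 0.218]
eef_rot: [0.895, 0.446, -0.001, -0.001]
ft_force: [-0.3, 1.5, -0.7]
width: 0.0417
```

```bash
python3 - <<'E'
from h import *
np.set_printoptions(precision=4,suppress=True)
s=r.read_state();print(s['time'],s['ee_pos'],s['width'],s['joint_positions'])
C={n:eyes.camera(n) for n in('top','side','wrist')};L={}
for n,c in C.items():
  L[n]=eyes.landmark_of(c,'lens');print(n,[(np.round(q['xy'],1),q['p']) for q in L[n]])
import itertools
for a,b in itertools.combinations(C,2):
  if L[a] and L[b]:print(a,b,tri((C[a],L[a][0]['xy']),(C[b],L[b][0]['xy'])))
for n in C: save(C[n],f'l_{n}.png')
w=C['wrist']['image'];t=cv2.resize(C['top']['image'][170:240,90:150],(300,350));d=cv2.resize(C['side']['image'][100:190,240:320],(311,350))
cv2.imwrite('pics/l1.png',np.hstack([cv2.resize(w,(466,350)),t,d])[:,:,::-1][:, :])
im=cv2.imread('pics/l1.png');print(im.shape)
cv2.imwrite('pics/l1.png',cv2.resize(im,(800,int(350*800/im.shape[1]))))
E
```

```text
12.475 [ 0.5911 -0.0196  0.218 ] 0.041739595088767685 [ 0.3716  0.3055 -0.5103  1.5369  0.1511  1.3407 -0.799 ]
top []
side [(array([226.9, 184.4]), 0.41), (array([206. , 249.2]), 0.33)]
wrist [(array([257.8, 155.9]), 0.67)]
side wrist [0.5193 0.004  0.1533]
(350, 1077, 3)
```

View pics/l1.png

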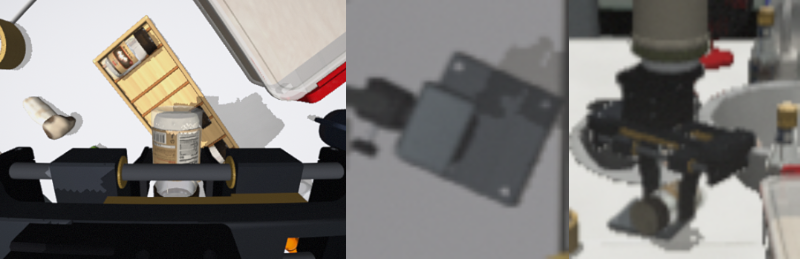

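The picture shows the camera's foot and box turned about 24° towards the robot. The lens is hidden from this wrist pose. I'll work out a coarse lens pose from the first top and side pictures.

```bash
python3 - <<'E'
from h import *
np.set_printoptions(precision=4,suppress=True)
t=eyes.camera('top');d=eyes.camera('side');w=eyes.camera('wrist')
f=lambda u,v:(95+u*.3875-.3,120+v*.3871-.3)
cs=[onz(t,f(*p),.01) for p in((67,168),(136,198),(103,271))]
print(cs);P=(cs[0]+cs[2])/2;e=cs[1]-cs[0];g=cs[2]-cs[1];print(np.linalg.norm(e),np.linalg.norm(g),'ang',np.degrees(np.arctan2(-e[0],-e[1])),np.degrees(np.arctan2(g[1],-g[0])))
print('P',P)
a=np.radians(23.8);h=np.array([-np.sin(a),-np.cos(a),0])
print('tri',tri((t,(120.7,210.2)),(d,(264.5,133.6))))
for z in(.21,.23,.25,.27,.29):
    L=P+.072*h;L[2]=z;print(L,proj(d,L),proj(t,L))
R=np.array(w['R']);print('wrist cam pos rel TCP in tool:',Ro.from_quat(r.read_state()['eef_rot']).as_matrix().T@(-R.T@w['t']-r.read_state()['ee_pos']),'axes in tool',Ro.from_quat(r.read_state()['eef_rot']).as_matrix().T@R.T,w['mtx'])
E
```

```text
[array([0.6274, 0.4161, 0.01  ]), array([0.5887, 0.3252, 0.01  ]), array([0.4933, 0.3662, 0.01  ])]
0.09878977151899616 0.10376232376121165 ang 23.105464537722522 23.267567097816734
P [0.5604 0.3911 0.01  ]
tri [0.5384 0.3534 0.2227]
[0.5313 0.3252 0.21  ] [[261.256  138.8015]] [[131.368  210.8891]]
[0.5313 0.3252 0.23  ] [[261.2229 134.3227]] [[129.5489 210.6031]]
[0.5313 0.3252 0.25  ] [[261.1895 129.7906]] [[127.6762 210.3087]]
[0.5313 0.3252 0.27  ] [[261.1556 125.2041]] [[125.7473 210.0054]]
[0.5313 0.3252 0.29  ] [[261.1213 120.5626]] [[123.7596 209.693 ]]
wrist cam pos rel TCP in tool: [ 0.0711  0.0006 -0.1627] axes in tool [[-0.0012 -0.9656 -0.2599]
 [ 1.     -0.0011 -0.0003]
 [ 0.     -0.2599  0.9656]] [[271.6481   0.     260.5402]
 [  0.     271.6481 192.0271]
 [  0.       0.       1.    ]]
```

```bash
cat >> h.py <<'E'
def pose(yaw,pitch):  # tool x heads along yaw & up by pitch; z down leaning to the heading
    g=np.array([np.cos(yaw),np.sin(yaw),0]);up=np.array([0,0,1.])
    x=g*np.cos(pitch)+up*np.sin(pitch);z=g*np.sin(pitch)-up*np.cos(pitch)
    return np.c_[x,np.cross(z,x),z]
def goto(p,Rt):
    s=r.read_state();R=Ro.from_quat(s['eef_rot']).as_matrix()
    print('t',s['time'],'at',np.round(s['ee_pos'],4),'j',np.round(s['joint_positions'],2),'ft',np.round(s['ft_force'],1),'w',s['width'])
    print('MOVE',np.round(R.T@(np.array(p)-s['ee_pos'])/.2,3),np.round(Ro.from_matrix(R.T@Rt).as_rotvec()/(np.pi/2),4))
E
python3 - <<'E'
from h import *
goto([.462,.177,.216],pose(np.radians(66.4),np.radians(50)))
goto([.462,.177,.216],pose(np.radians(66.4),np.radians(20)))
E
```

```text
t 12.925 at [ 0.5917 -0.0192  0.2194] j [ 0.37  0.3  -0.51  1.54  0.15  1.34 -0.81] ft [-0.1 -0.   0. ] w 0.04160063685453571
MOVE [ 0.386 -1.111  0.017] [ 0.0668  0.5529 -0.1432]
t 12.925 at [ 0.5917 -0.0192  0.2194] j [ 0.37  0.3  -0.51  1.54  0.15  1.34 -0.81] ft [-0.1 -0.   0. ] w 0.04160063685453571
MOVE [ 0.386 -1.111  0.017] [ 0.0267  0.2212 -0.1515]
```

Emit:
play_rows(motion=[[0.1,-0.25,0,0,0.05,-0.05,20],[0.2,-0.5,0,0.01,0.1,-0.1,20],[0.3,-0.75,0,0.02,0.16,-0.15,20],[0.386,-1,0,0.027,0.22,-0.15,20],[0.386,-1,0,0.027,0.22,-0.15,20]])

```text
time: 13.55
ee_pos: [0.477, 0.1649, 0.2192]
eef_rot: [0.824, 0.54, 0.144, -0.095]
ft_force: [1.0, -0.8, -1.0]
width: 0.0416
```

```bash
python3 - <<'E'
from h import *
goto([.462,.177,.216],pose(np.radians(66.4),np.radians(50)))
E
```

```text
t 13.55 at [0.477  0.1649 0.2192] j [ 0.46 -0.05 -0.66  1.94 -0.36  1.07 -0.47] ft [ 1.  -0.8 -1. ] w 0.04157416714658988
MOVE [ 0.018 -0.093  0.023] [-8.000e-04  3.351e-01  2.000e-04]
```

Emit:
play_rows(motion=[[0,-0.03,0,0,0.11,0,20],[0,-0.06,0,0,0.22,0,20],[0.018,-0.09,0.02,0,0.33,0,20],[0.018,-0.09,0.02,0,0.33,0,20]])

```text
time: 14.05
ee_pos: [0.4639, 0.1732, 0.215]
eef_rot: [0.762, 0.495, 0.349, -0.231]
ft_force: [0.4, 0.6, -1.5]
width: 0.0415
```

```bash
python3 - <<'E'
from h import *
goto([.462,.177,.216],pose(np.radians(66.4),np.radians(50)))
c=eyes.camera('wrist')
for l in('lens','jar_turned_base'):print(l,[(q['xy'],q['p']) for q in eyes.landmark_of(c,l)])
print(proj(c,[[.535,.335,z] for z in(.21,.25,.29)]))
save(c,'v1.png')
np.savez('v1.npz',**{k:c[k] for k in('image','mtx','dist','R','t')})
E
```

```text
t 14.05 at [0.4639 0.1732 0.215 ] j [ 0.54 -0.1  -0.44  2.23 -1.08  1.02  0.29] ft [ 0.4  0.6 -1.5] w 0.04150672452193403
MOVE [ 0.013 -0.016  0.007] [-0.0004  0.0058 -0.0048]
lens [([258.9, 60.2], 0.88)]
jar_turned_base [([260.2, 158.1], 0.81)]
[[259.4241493   79.91090556]
 [259.01592758  41.19082235]
 [258.49632623  -8.07335241]]
```

View pics/v1.png

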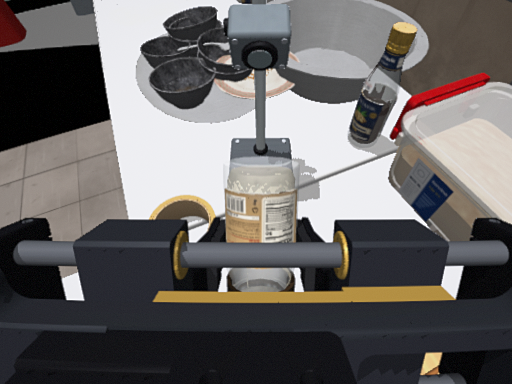

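The lens ring is at (259,60), and the box and foot are symmetric about column 260, so the heading fits. I'll take a second view 8 cm sideways for depth.

Emit:
play_rows(motion=[[0,0.25,0,0,0,0,20],[0,0.4,0,0,0,0,20],[0,0.4,0,0,0,0,20],[0,0.4,0,0,0,0,20]])

```text
time: 14.7
ee_pos: [0.5379, 0.1438, 0.2174]
eef_rot: [0.76, 0.497, 0.35, -0.23]
ft_force: [0.2, 0.9, -0.7]
width: 0.0413
```

```bash
python3 - <<'E'
from h import *
np.set_printoptions(precision=4,suppress=True)
a=dict(np.load('v1.npz'));c=eyes.camera('wrist')
q=eyes.landmark_of(c,'lens');b=eyes.landmark_of(c,'jar_turned_base');print(q,b)
def ring(c,g):
    x,y=[int(v) for v in g];im=cv2.cvtColor(c['image'],cv2.COLOR_RGB2GRAY)[y-30:y+30,x-30:x+30]
    n,lab,st,ce=cv2.connectedComponentsWithStats((im<60).astype(np.uint8));k=lab[30,30] or 1+np.argmax(st[1:,4])
    return ce[k]+[x-30,y-30],st[k]
ra,rb=ring(a,(258.9,60.2)),ring(c,q[0]['xy']);print(ra,rb)
L=tri((a,(258.9,60.2)),(c,q[0]['xy']));print('net',L);L2=tri((a,ra[0]),(c,rb[0]));print('ring',L2)
print(proj(a,L2),proj(c,L2))
h=-np.array([np.cos(np.radians(66.4)),np.sin(np.radians(66.4)),0])
print('lens from foot',np.array([.5604,.3911])+.072*h[:2])
save(c,'v2.png');np.savez('v2.npz',**{k:c[k] for k in('image','mtx','dist','R','t')})
s=r.read_state();print(s['time'],s['joint_positions'])
cr=lambda c,x,y:cv2.resize(c['image'][y:y+100,x:x+130],(520,400),interpolation=cv2.INTER_CUBIC)
qx=int(q[0]['xy'][0]);cv2.imwrite('pics/v12.png',cv2.resize(np.hstack([cr(a,195,0),cr(c,max(0,qx-65),0)])[...,::-1],(800,308)))
E
```

```text
[{'xy': [185.4, 62.2], 'p': 0.63}] [{'xy': [256.2, 157.5], 'p': 0.69}]
(array([255.5691,  55.0842]), array([   0,    8,   60,   43, 1497], dtype=int32)) (array([186.9638,  59.2421]), array([   0,    0,   60,   60, 1574], dtype=int32))
net [0.5444 0.3576 0.219 ]
ring [0.5499 0.3797 0.2111]
[[255.5739  55.1734]] [[186.9513  59.1538]]
lens from foot [0.5316 0.3251]
14.85 [ 0.5416  0.0801 -0.4228  2.0545 -0.9988  0.9994  0.28  ]
```

View pics/v12.png

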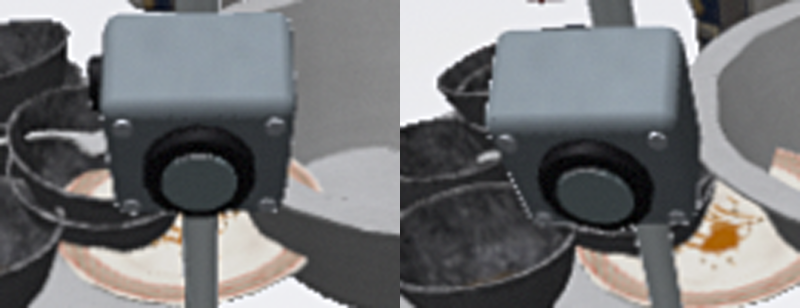

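```bash
python3 - <<'E'
from h import *
np.set_printoptions(precision=4,suppress=True)
a=dict(np.load('v1.npz'));c=dict(np.load('v2.npz'))
L=tri((a,(259.7,59.6)),(c,(182.8,62.8)));print('tri',L,'reproj',proj(a,L),proj(c,L))
for k in(a,c):print('depth',(k['R']@L+k['t'])[2])
o,d=ray(a,(259.7,59.6));print([o+d*z for z in(.275,.285,.295)])
d0=eyes.camera('side');t=eyes.camera('top');print('side',proj(d0,L),'top',proj(t,L))
# fit yaw/pitch from ring outline overlays: box front face corners predicted
for k,off in((a,195),(c,120)):
    im=cv2.resize(k['image'][0:100,off:off+130],(780,600),interpolation=cv2.INTER_CUBIC)[...,::-1].copy()
    for ya,col in((66.4,(0,0,255)),(60,(0,255,0))):
        yw=np.radians(ya);g=np.array([np.cos(yw),np.sin(yw),0]);X=g*np.cos(.35)+np.array([0,0,np.sin(.35)]);Y=np.array([-g[1],g[0],0]);Z=np.cross(X,Y)
        for th in np.linspace(0,6.28,40):
            p=proj(k,L+.019*(np.cos(th)*Y+np.sin(th)*Z))[0];cv2.circle(im,tuple(int(v) for v in (p-[off,0])*6),2,col,-1)
        for sy,sz in((1,1),(1,-1),(-1,1),(-1,-1)):
          p=proj(k,L+X*.012+sy*.031*Y+sz*.025*Z)[0];cv2.circle(im,tuple(int(v) for v in (p-[off,0])*6),4,col,-1)
    cv2.imwrite(f'pics/ov{off}.png',im)
A=np.hstack([cv2.imread('pics/ov195.png'),cv2.imread('pics/ov120.png')]);cv2.imwrite('pics/ov.png',cv2.resize(A,(800,308),interpolation=cv2.INTER_AREA))
E
```

```text
tri [0.5402 0.3459 0.226 ] reproj [[259.6797  58.9871]] [[182.8782  63.4063]]
depth 0.27297794781078716
depth 0.2737651194961356
[array([0.5408, 0.3472, 0.2245]), array([0.5447, 0.3561, 0.2191]), array([0.5486, 0.365 , 0.2136])]
side [[263.5322 133.5678]] top [[122.8808 207.5678]]
```

View pics/ov.png

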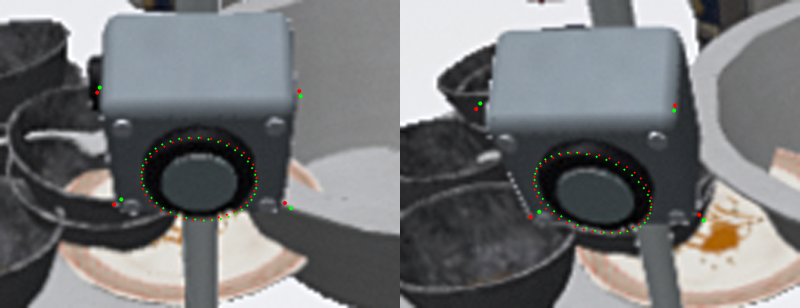

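The ring overlay fits in both views, and the side picture agrees within 1 px: lens at about (0.540, 0.346, 0.226), heading 66°. Next I check where the base sits in the hand and compute the final pose.

```bash
python3 - <<'E'
from h import *
np.set_printoptions(precision=4,suppress=True)
s=r.read_state();R=Ro.from_quat(s['eef_rot']).as_matrix();c=eyes.camera('wrist')
m=eyes.regions_of(c,'jar_turned')
if m:
    ys,xs=np.nonzero(m[0]['region']);print('region top row',ys.min(),'cols',xs.min(),xs.max(),m[0]['p'])
for dx in(.044,.048,.052,.056):
    ctr=s['ee_pos']+R@[dx,0,-.0093]
    circ=np.array([ctr+.0195*(np.cos(t)*R[:,1]+np.sin(t)*R[:,2]) for t in np.linspace(0,6.28,40)])
    p=proj(c,circ);print(dx,proj(c,ctr),'circle rows',p[:,1].min(),p[:,1].max(),'cols',p[:,0].min(),p[:,0].max())
Rt=pose(np.radians(66.2),.35);X=Rt[:,0];L=np.array([.5402,.346,.226])
for back in(.128,.178):
    tcp=L-X*back-Rt@[0,0,-.0093];print('target',back,tcp);goto(tcp,Rt)
im=c['image'][90:310,180:340,::-1].copy();p=proj(c,[s['ee_pos']+R@[.048,0,-.0093]+.0195*(np.cos(t)*R[:,1]+np.sin(t)*R[:,2]) for t in np.linspace(0,6.28,40)])
im=cv2.resize(im,None,fx=2.7,fy=2.7)
for q in p: cv2.circle(im,tuple(int(v) for v in (q-[180,90])*2.7),1,(0,0,255),-1)
cv2.imwrite('pics/base.png',im)
E
```

```text
region top row 157 cols 223 299 0.68
0.044 [[259.2255 168.7014]] circle rows 163.3225485768011 175.57064658742925 cols 224.8595366392734 293.5595914672167
0.048 [[259.2143 161.7394]] circle rows 157.08964460223137 167.6879557434793 cols 224.6224363923618 293.77636374643816
0.052 [[259.2031 154.6883]] circle rows 150.7865217695668 159.6889315397116 cols 224.38449757653797 293.9938681695146
0.056 [[259.1918 147.548 ]] circle rows 144.41295900014154 151.5729626407034 cols 224.14580196286454 294.21202663945417
target 0.128 [0.493  0.2389 0.1734]
t 15.05 at [0.5379 0.1429 0.217 ] j [ 0.54  0.08 -0.42  2.05 -1.    1.    0.28] ft [ 0.2 -0.4 -0.7] w 0.041301777646764105
MOVE [ 0.06  -0.398  0.408] [-0.0014 -0.328   0.0012]
target 0.178 [0.474  0.1959 0.1562]
t 15.05 at [0.5379 0.1429 0.217 ] j [ 0.54  0.08 -0.42  2.05 -1.    1.    0.28] ft [ 0.2 -0.4 -0.7] w 0.041301777646764105
MOVE [-0.157 -0.399  0.285] [-0.0014 -0.328   0.0012]
```

View pics/base.png

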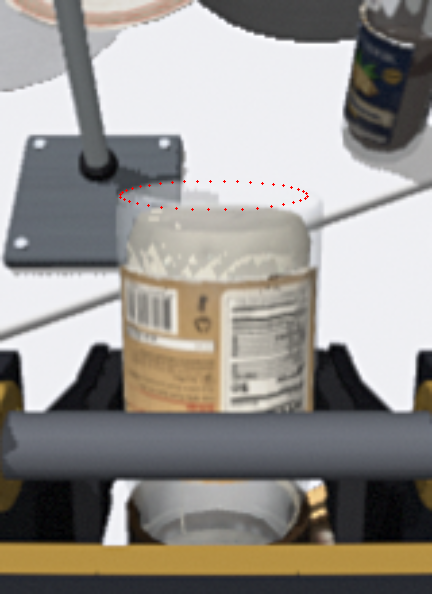

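The predicted base circle fits the picture: base about 48 mm ahead of the TCP, on axis within 2 mm. First I move to the backed-off pose.

Emit:
play_rows(motion=[[-0.05,-0.13,0.08,0,-0.1,0,20],[-0.1,-0.26,0.16,0,-0.2,0,20],[-0.157,-0.4,0.285,0,-0.328,0,20],[-0.157,-0.4,0.285,0,-0.328,0,20],[-0.157,-0.4,0.285,0,-0.328,0,20]])

```text
time: 15.68
ee_pos: [0.4736, 0.1973, 0.1564]
eef_rot: [0.823, 0.54, 0.146, -0.096]
ft_force: [0.9, -0.1, -0.7]
width: 0.0418
```

```bash
python3 - <<'E'
from h import *
np.set_printoptions(precision=4,suppress=True)
c2=dict(np.load('v2.npz'));P=onz(c2,(216.3,149.3),.012);L=np.array([.5402,.346,.226]);print('post',P,'lens-post',L-P,np.degrees(np.arctan2(*(P-L)[1::-1])),np.linalg.norm((P-L)[:2]))
a=dict(np.load('v1.npz'));P=onz(a,(260.5,148),.012);print('post v1',P,np.degrees(np.arctan2(*(P-L)[1::-1])))
Rt=pose(np.radians(66.2),.35)
goto(L-Rt[:,0]*.128-Rt@[0,0,-.0093],Rt)
for n in('wrist','side'):
    c=eyes.camera(n);print(n,[(np.round(q['xy'],1),q['p']) for q in eyes.landmark_of(c,'lens')],proj(c,L))
E
```

```text
post [0.5715 0.4221 0.012 ] lens-post [-0.0313 -0.0761  0.214 ] 67.65757956937324 0.08231703911330823
post v1 [0.5721 0.4192 0.012 ] 66.4266790258568
t 15.675 at [0.4736 0.1973 0.1564] j [ 0.31  0.02 -0.61  2.02 -0.33  0.9  -0.53] ft [ 0.9 -0.1 -0.7] w 0.04180066054147049
MOVE [ 0.245  0.006 -0.001] [-0.0017 -0.0006  0.0031]
wrist [] [[ 262.7537 -107.264 ]]
side [(array([265.5, 135.6]), 0.61)] [[263.5267 133.5583]]
```

The post base position agrees with the heading (66–67°) and puts the lens 4–8 mm further along the axis. I'll advance 52 mm as a compromise.

Emit:
play_rows(motion=[[0.1,0.003,0,0,0,0,20],[0.2,0.006,0,0,0,0.003,20],[0.26,0.006,0,0,0,0.003,20],[0.26,0.006,0,0,0,0.003,20],[0.26,0.006,0,0,0,0.003,20]])

```text
time: 16.5
ee_pos: [0.4946, 0.2393, 0.1735]
eef_rot: [0.826, 0.537, 0.145, -0.096]
ft_force: [0.5, 0.3, -0.5]
width: 0.0416
```

Emit:
play_rows(motion=[[0,0,0,0,0,0,20],[0,0,0,0,0,0,20],[0,0,0,0,0,0,20],[0,0,0,0,0,0,20]])

```text
time: 17.0
ee_pos: [0.4947, 0.2403, 0.174]
eef_rot: [0.825, 0.537, 0.145, -0.096]
ft_force: [-0.1, 0.1, -0.5]
width: 0.0417
```

```bash
python3 - <<'E'
from h import *
np.set_printoptions(precision=4,suppress=True)
s=r.read_state();R=Ro.from_quat(s['eef_rot']).as_matrix();L=np.array([.5412,.3485,.2252]);Rt=pose(np.radians(66.3),.35)
b=s['ee_pos']+R@[.048,0,-.0093];print('base in lens-approach frame (fwd,side,..):',Rt.T@(L-b),'angle err deg',np.degrees(np.arccos(R[:,0]@Rt[:,0])))
goto(L-Rt[:,0]*.128-Rt@[0,0,-.0093],Rt)
d=eyes.camera('side');t=eyes.camera('top')
for l in('lens','jar_turned_base','jar_turned'):
    for n,c in(('side',d),('top',t)): print(l,n,[(np.round(q['xy'],1),round(q['p'],2)) for q in eyes.landmark_of(c,l)][:3])
print('pred base',proj(d,b),proj(t,b),'jar',proj(d,s['ee_pos']+R@[0,0,-.0093]),proj(t,s['ee_pos']))
w=eyes.camera('wrist')
print([(np.round(q['xy'],1),round(q['p'],2)) for q in eyes.landmark_of(w,'jar_turned_base')],proj(w,b))
print('tray jars',[(np.round(onz(t,q['xy'],.0295),3),round(q['p'],2)) for q in eyes.landmark_of(t,'jar_outside')])
E
```

```text
base in lens-approach frame (fwd,side,..): [ 0.0802 -0.0012  0.0016] angle err deg 0.23991630590981128
t 17.0 at [0.4947 0.2403 0.174 ] j [ 0.25  0.08 -0.65  1.93 -0.25  0.91 -0.68] ft [-0.1  0.1 -0.5] w 0.04172110410654261
MOVE [ 0.001 -0.005  0.008] [-0.0008 -0.0003 -0.0027]
lens side [(array([264.8, 134.5]), 0.58)]
lens top []
jar_turned_base side [(array([255.3, 148.4]), 0.63), (array([205.3, 271.3]), 0.34)]
jar_turned_base top [(array([207.1, 193.6]), 0.5), (array([145.4, 220.8]), 0.42)]
jar_turned side [(array([250.7, 151.9]), 0.47), (array([221.7, 205.5]), 0.27)]
jar_turned top [(array([163.8, 224.9]), 0.45)]
pred base [[256.0408 145.2053]] [[147.9707 217.7316]] jar [[251.0189 152.6888]] [[162.4803 223.6831]]
[(array([259.3, 159.1]), 0.62)] [[259.3677 161.356 ]]
tray jars [(array([ 0.566, -0.266,  0.03 ]), 0.94), (array([ 0.624, -0.421,  0.03 ]), 0.93), (array([ 0.599, -0.039,  0.03 ]), 0.75)]
```

```bash
python3 -c "
from h import *
print(job.close_job())"
```

```text
the job is handed in; nothing more can be done
None
```

The job is handed in: the outside jar is in the empty groove, and the arm is still holding the turned jar up to the date camera. It took about 17 s of the 54 s allowed.

- **Outside jar:** I laid it in the empty groove, lid pointing away from the robot. It touched the floor at about 4 N before I let go. The picture afterwards showed it between the ribs in line with its neighbours.
- **Turned jar:** it came out of its groove without trouble and is gripped at 25 N. By my last check the base is about 80 mm from the lens and about 2 mm off centre. Its axis is 0.2° off my estimate of the lens direction.

**Checks that disagreed:**
- **Lens position:** the estimates differed by up to about 8 mm along the viewing axis (two wrist views against the position of the post), so I used a value in between. The 80 mm could therefore be off by several millimetres.
- **Lens heading:** the estimates ran from 66° to 67.7°.
- **Base in the side and top pictures:** the network placed it about 3 to 4 pixels from where I predicted, while the wrist picture agreed to about 2 pixels.
- **Lens at the end:** the top and wrist pictures no longer showed the lens, and only the side picture confirmed it, within about 1.5 pixels.

I had used all 12 picture views, so the final pose was checked by numbers only. The force readings between moves stayed low, with no sign that the arm pressed on anything else.

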